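# Vent a vacuum desiccator and unload the weighing bottles

## Task

Swing the electrode arm off the desiccator so that it stays with its electrodes over the mouth of the beaker. Then turn the vent tap on the desiccator lid a quarter turn fully open to let the vacuum out before you lift the lid, stand the lid on the black rubber mat, and set every weighing bottle upright on the floor of the steel tray. Finally put the lid back squarely on the desiccator and only then turn the tap fully shut; do not disturb the beaker, the meter or the other glassware.

Things in the scene. Friction and masses are not known exactly. Their poses are not given: they have to be found in the camera images.
- boom (a joint): rad; the stiff hinge (vertical axis through the steel rod of the electrode stand) of the black electrode arm. 0: the arm points along the stand's own +x; grows counterclockwise seen from above; range -0.6 to 2.0. It stays where it is left; about 0.35 N m of friction (under 3 N at the grip)
- stand: fixed electrode stand: black base plate 120 x 150 x 14 mm with an upright steel rod, 16 mm thick and 299 mm high, at its centre. Origin: centre of the plate's underside, on the hinge axis; z up. The arm's underside is 240 mm up and the arm's top face 254 mm up
- boom_grip (a point): middle of the upright grey round grip peg on the arm, 20 mm diameter; it rises from 254 to 290 mm above the bench, 150 mm from the hinge axis. This point is at 272 mm, on the peg's axis
- electrodes (a point): point midway between the lower tips of the two electrodes, 240 mm from the hinge axis and 180 mm above the bench; the electrodes rise to 287 mm at the arm's end (holder 50 x 66 mm)
- beaker: loose glass beaker, 84 mm diameter, 100 mm high, origin at the centre of its underside. It stands on the path of the electrodes (within about 15 mm of their circle), a quarter turn or so from the desiccator
- desiccator: fixed round glass desiccator base, 208 mm outside diameter. Origin: centre of the underside, z up. Inner floor (white plate) 30 mm up, 166 mm wide; flat rim 50 mm up; a rubber collar around the rim, 196 mm inside diameter, rises to 56 mm
- seat (a point): centre of the rim's plane (50 mm up): the lid's origin lies here when the lid is fully seated
- lid: loose glass dome lid, 188 mm diameter, 0.4 to 0.65 kg. Origin: centre of its lower edge, z up; outside top 70 mm above it, hollow 64 mm deep. It drops inside the collar with 4 mm to spare all round. Black bar handle on the centre of the top, along lid x: 40 mm long (x), 16 mm thick (y), from 70 to 106 mm above the origin. The vent tap stands on lid +x, 62 mm from the centre
- lid_handle (a point): on the lid's handle, 96 mm above the lid's origin and 10 mm below the handle's top; axes as the lid
- tap (a joint): rad; vent tap on the lid, vertical axis. 0 = shut (its bar along lid x), 1.57 = fully open (bar along lid y); opens counterclockwise seen from above. It stays where it is left; friction 0.05 N m
- tap_grip (a point): on the tap's axis, 106 mm above the lid's origin; turns with the tap, its x axis along the bar. The grey bar is 38 mm long (x), 12 mm thick (y) and reaches from 92 to 116 mm above the lid's origin
- mat: fixed round black rubber mat, 196 mm diameter, 4 mm thick, where the lid is to stand; origin at the centre of its underside
- tray: loose heavy steel tray (0.9 kg), 170 (x) x 240 (y) mm outside, walls 5 mm thick and 22 mm high, floor 5 mm thick; origin at the centre of its underside, axes along its sides
- bottle0: weighing bottle (may be absent): closed glass bottle 54 mm diameter with an amber stopper 56 mm wide at the top, 60 mm high in all (stopper from 46 to 60 mm), 120 g with a heavy bottom; origin at the centre of its underside, z up. Starts upright inside the desiccator, its centre about 51 mm from the middle
- bottle1: weighing bottle (may be absent): closed glass bottle 54 mm diameter with an amber stopper 56 mm wide at the top, 60 mm high in all (stopper from 46 to 60 mm), 120 g with a heavy bottom; origin at the centre of its underside, z up. Starts upright inside the desiccator, its centre about 51 mm from the middle
- bottle2: weighing bottle (may be absent): closed glass bottle 54 mm diameter with an amber stopper 56 mm wide at the top, 60 mm high in all (stopper from 46 to 60 mm), 120 g with a heavy bottom; origin at the centre of its underside, z up. Starts upright inside the desiccator, its centre about 51 mm from the middle
- bottle3: weighing bottle (may be absent): closed glass bottle 54 mm diameter with an amber stopper 56 mm wide at the top, 60 mm high in all (stopper from 46 to 60 mm), 120 g with a heavy bottom; origin at the centre of its underside, z up. Starts upright inside the desiccator, its centre about 51 mm from the middle
- ph_meter: bystander: pH meter lying flat, 200 x 88 x 36 mm, origin at the centre of its underside
- reagent: bystander: reagent bottle, 90 mm diameter, 190 mm high, origin at the centre of its underside
- jar: bystander: jar, 70 mm diameter, 90 mm high, origin at the centre of its underside

How it is judged:
On the way, in this order (a step that is already met when the one before it is completed fails the run):
1. the electrodes hang over the beaker's mouth and the arm is let go (horizontal distance between electrodes and beaker below 0.028 m and contact force between the fingers and boom below 0.2 N), for 0.3 s.
2. the vent tap is fully open while the lid is still seated (value of joint tap above 1.25 rad and distance between lid and seat below 0.009 m and angle between lid's own z axis and vertical below 0.05 rad), for 0.2 s.
3. the lid stands on the black rubber mat, released, its tap still open (horizontal distance between lid and mat below 0.045 m and z of lid in the frame of mat below 0.01 m and angle between lid's own z axis and vertical below 0.06 rad and contact force between the fingers and lid below 0.2 N and value of joint tap above 0.8 rad), for 0.3 s.
4. every bottle stands upright in the tray, released (x of bottle0 in the frame of tray between -0.058 and 0.058 m and y of bottle0 in the frame of tray between -0.092 and 0.092 m and z of each of bottle0, bottle1, bottle2, bottle3 in the frame of tray below 0.012 m and angle between each of bottle0, bottle1, bottle2, bottle3's own z axis and vertical below 0.1 rad and contact force between the fingers and bottle0 below 0.2 N and x of bottle1 in the frame of tray between -0.058 and 0.058 m and y of bottle1 in the frame of tray between -0.092 and 0.092 m and contact force between the fingers and bottle1 below 0.2 N and x of bottle2 in the frame of tray between -0.058 and 0.058 m and y of bottle2 in the frame of tray between -0.092 and 0.092 m and contact force between the fingers and bottle2 below 0.2 N and x of bottle3 in the frame of tray between -0.058 and 0.058 m and y of bottle3 in the frame of tray between -0.092 and 0.092 m and contact force between the fingers and bottle3 below 0.2 N), for 0.2 s.
5. the lid is back on its seat with the tap still open (distance between lid and seat below 0.009 m and angle between lid's own z axis and vertical below 0.05 rad and value of joint tap above 0.8 rad), for 0.2 s.
At the end, for the whole second after the job is handed in: Electrodes within 28 mm of the beaker's axis (horizontally); lid level and within 9 mm of its seat; tap shut to 0.2 rad; every bottle present upright (0.1 rad) on the tray's floor, centre within 58 mm (tray x) and 92 mm (tray y) of its middle; all released and at rest (all of step 4 and horizontal distance between electrodes and beaker below 0.028 m and distance between lid and seat below 0.009 m and angle between lid's own z axis and vertical below 0.05 rad and value of joint tap below 0.2 rad and linear speed of each of bottle0, bottle1, bottle2, bottle3, lid below 0.02 m/s and angle between beaker's own z axis and vertical below 0.1 rad); the robot touches nothing.
It fails at once if the lid is lifted or held off its seat with the tap not open (vacuum not released) (z of lid in the frame of desiccator above 0.062 m and value of joint tap below 0.8 rad).
It fails at once if the beaker is shoved more than 30 mm or tipped (distance of beaker from where it was at the start of the episode above 0.03 m or angle between beaker's own z axis and vertical above 0.4 rad).
It fails at once if the meter, the reagent bottle or the jar is shoved more than 30 mm or tipped (distance of any of ph_meter, reagent, jar from where it was at the start of the episode above 0.03 m or angle between any of ph_meter, reagent, jar's own z axis and vertical above 0.4 rad).
Of bottle0, bottle1, bottle2, bottle3 only 2 to 4 are there at a start; the rules pass over those that are not, and their reading is None.
At some moment in a run one of bottle0, bottle1, bottle2, bottle3, tray may be knocked a few centimetres aside while the robot is not near it.
It also fails if it takes over 210 s, if anything falls off the work surface, if the arm or the gripper's body presses on something with over 40 N, if the wrist force passes 120 N, or if a joint passes its speed limit or range.

## Robot

A 6-joint arm with a two-finger parallel gripper is mounted at the origin on the work surface. World frame = base frame: x ahead of the robot, y to its left, z up, the work surface at z = 0. Lengths are in m, angles in rad, forces in N, time in s.
With the tool pointing down it reaches from about 0.3 to 0.875 m from the base axis. Payload 6.4 kg.
Tool frame: the origin (TCP) lies at the very end of the fingers, on their centre line; the grasp point (between the pads) lies 19 mm behind it; z points along the fingers, y is the line along which they close (so a half turn about z gives the same grasp; the last joint's range is limited). The gripper opens to 85 mm and grips with 20 to 120 N. Pads are 22 mm wide; open, the fingers measure 114 mm over their backs; the gripper's body (76 mm by 85 mm) begins 54 mm behind the grasp point. The pads swing forward as they close: fully open they stand 13 mm farther back than shut.
Start: joints at [-0.206, 0.181, 1.607, -0, 1.354, -0.206], TCP at [0.575, 0, 0.231] pointing down, gripper open.
Joint ranges: [-2.99, 2.99], [-0.89, 2.07], [0.3, 2.58], [-1.14, 4.28], [0, 2.63], [-3.12, 3.12]. Speed limits (rad/s): [2.57, 2.57, 3.01, 3.14, 3.14, 3.14].

## Interface

Orientations are given as a unit quaternion [w, x, y, z].
In Python, from bench import ctrl, camera, calibration, order, outline_of gives the robot as it stands.
- The arm moves only by the tool move_arm, never from a script. Its argument "series" is a list that holds one entry, the list of rows, each a list of 5 numbers: the opening, from 0 (shut) to 1 (fully open), then the shift along the tool's x, y, z in mm, then the turn about the tool's z in rad. A call has exactly 10 rows; each row is the pose to reach, as a shift and turn from the pose commanded when the call began, along the tool's axes at that moment; what a row does not reach only later rows make up. A row lasts 1/12 s, in which the tool goes at most 41.7 mm and 7.16 degrees, less where a joint would pass 70% of its speed; a pose out of reach is approached as far as the arm can. A call with a gripper value outside its range is refused whole. The fingers move at their own pace and stop on an object; the grip force is fixed at half the most. Time passes only in rows, so rows that repeat a pose let the fingers close, or fill a call up. It gives the time, the measured TCP pose, the force, the opening and the grip force at its end, in the units of the state.
- ctrl.get_obs(): the state, without advancing time (a new reading comes with each control period).
- camera(name): name is "scene" or "side" or "wrist"; returns (picture, depth): 480x640x3 uint8, blue, green, red; 480x640 float32, m along the optical axis (not along the pixel's ray), 0 where there is no reading.
- calibration(name): a dict with "intrinsics" (3x3 intrinsics, pixels), "rvec" (rotation vector, rad) and "tvec" (3), from world to camera coordinates, as OpenCV has them. Camera axes: x right, y down, z forward; pixel columns grow to the right and rows downward; lengths in m; the calibration is good to about 2 mm. A picture is of the moment at which its call begins: read the wrist's pose just before it. calibration takes no time and is no camera call; for the wrist camera it gives the pose at the moment of the call.
- order.hand_in(): hands the job in; it is judged then, once.
Trained networks look in the newest picture that a camera, given by its name, has taken for a name from the list of things; names that differ only in an ending like _2 or _b are one class to them, and where a whole thing is asked for, a point or a joint stands for the part that bears it (a point fixed in the world has none). Each returns a list of dicts, best first, with "conf" (0 to 1); they miss things now and then, are a little off and sometimes report something else, mostly with a low value. They report only what shows in the picture. A call takes as long as a camera call.
- outline_of(target, camera): "region" (480x640 bool, what is visible of it) and "bbox" ([centre column, centre row, width, height] in pixels, round what is visible of it).
The state is a dict: "time_s": time; "q": joint angles; "dq": joint speeds; "joint_efforts": joint torques, N m; "eef_pos": TCP position; "eef_rot": TCP orientation; "wrist_force": force on the tool from outside, world axes, zero at the start; "torque": the same for the moment, N m; "opening": opening from 0.0 (shut) to 1.0 (fully open); "grasp_force": force on a finger pad.
Only numpy, scipy, OpenCV 4.12 (cv2) and the standard library are available. Lean on these libraries where they do the work, as an engineer would, in place of code of your own. Each camera call takes 0.05 s, during which the arm holds its last target. There are 200 camera calls.

## Working session

There is one attempt and no reset: what is moved stays moved. The work goes in short steps, Python scripts to look and compute and a tool call to move; the robot and the scene stay as the last step left them, time stands still between calls to the robot, and variables do not carry over. Pictures are saved under pics/ and viewed, at most 14 in all, crops included, and the job is handed in when it is done.

Besides the shell and the picture viewer there is one more tool, called after "Call:" as name([rows], argument=value, ...), one row to a line, values as JSON. move_arm: Moves the arm, as the interface text tells. Its arguments: {"type":"object","properties":{"series":{"type":"array","items":{"type":"array","items":{"type":"array","items":{"type":"number"}}}}},"required":["series"]}

```bash
ls; mkdir -p pics
cat > h.py <<'E'
import numpy as np, cv2
from scipy.spatial.transform import Rotation as R
from bench import ctrl, camera, calibration, order, outline_of
def pts(name, d, mask=None):
    c=calibration(name);K=np.array(c["intrinsics"]);Rm=cv2.Rodrigues(np.array(c["rvec"],float))[0];t=np.array(c["tvec"],float).ravel()
    v,u=np.nonzero((d>0) if mask is None else ((d>0)&mask)); z=d[v,u]
    P=np.stack([(u-K[0,2])/K[0,0]*z,(v-K[1,2])/K[1,1]*z,z],1)
    return (P-t)@Rm,u,v
def look(name,file):
    im,d=camera(name); cv2.imwrite(file,im); return im,d
def pose():
    o=ctrl.get_obs(); q=o["eef_rot"]; return np.array(o["eef_pos"]),R.from_quat([q[1],q[2],q[3],q[0]]).as_matrix(),o
def circ(xy):
    A=np.c_[2*xy,np.ones(len(xy))];s=np.linalg.lstsq(A,(xy**2).sum(1),rcond=None)[0]
    return s[:2],np.sqrt(s[2]+s[:2]@s[:2])
E
python3 - <<'E'
from h import *
p,M,o=pose();print(p,M.round(3),o["time_s"])
for n in ("scene","side"):
    im,d=look(n,f"pics/{n}0.png")
    for t in ("stand","boom_grip","electrodes","beaker","desiccator","lid","lid_handle","tap","mat","tray","ph_meter","reagent","jar"):
        r=outline_of(t,n)
        if not r: print(n,t,"none");continue
        P,u,v=pts(n,d,r[0]["region"])
        print(n,t,round(r[0]["conf"],2),np.round(r[0]["bbox"]),len(P),np.percentile(P,[3,50,97],axis=0).round(3).tolist())
E
```

```text
pics
[5.74479342e-01 1.10739068e-04 2.30412081e-01] [[-0.     1.    -0.002]
 [ 1.     0.     0.   ]
 [ 0.    -0.002 -1.   ]] 0.0
scene stand 0.93 [352. 285.  91. 182.] 4550 [[0.501, 0.024, 0.008], [0.693, 0.174, 0.017], [0.766, 0.251, 0.285]]
scene boom_grip 0.77 [339. 243.  64.  87.] 1611 [[0.496, 0.017, 0.201], [0.584, 0.095, 0.254], [0.711, 0.201, 0.287]]
scene electrodes 0.6 [341. 242.  69.  86.] 1531 [[0.494, 0.018, 0.201], [0.583, 0.094, 0.254], [0.711, 0.201, 0.287]]
scene beaker 0.56 [455. 317.  37.  48.] 1527 [[0.541, 0.364, -0.0], [0.6, 0.4, 0.064], [0.624, 0.436, 0.1]]
scene desiccator 0.72 [312. 290.  75.  45.] 1158 [[0.503, -0.068, 0.003], [0.585, 0.047, 0.032], [0.602, 0.121, 0.057]]
scene lid 0.72 [313. 261.  69.  64.] 3371 [[0.448, -0.055, 0.057], [0.544, 0.03, 0.11], [0.593, 0.107, 0.151]]
scene lid_handle 0.91 [313. 262.  70.  62.] 3406 [[0.445, -0.056, 0.056], [0.544, 0.03, 0.11], [0.593, 0.107, 0.151]]
scene tap none
scene mat 0.65 [405. 272.  66.  44.] 2486 [[0.309, 0.179, -0.001], [0.397, 0.257, 0.003], [0.481, 0.337, 0.008]]
scene tray 0.9 [185. 257. 104.  65.]
[... 1101 characters left out ...]
]
side lid_handle 0.68 [321. 267.  66.  51.] 2883 [[0.412, -0.07, 0.06], [0.488, -0.025, 0.111], [0.576, 0.079, 0.156]]
side tap 0.7 [342. 205.  71.  63.] 535 [[0.474, 0.003, 0.015], [0.502, 0.041, 0.254], [0.701, 0.346, 0.286]]
side mat 0.83 [275. 249.  58.  35.] 1481 [[0.306, 0.168, 0.002], [0.384, 0.258, 0.006], [0.47, 0.343, 0.01]]
side tray 0.97 [356. 394.  86.  98.] 6859 [[0.392, -0.485, 0.003], [0.478, -0.375, 0.007], [0.562, -0.245, 0.024]]
side ph_meter 0.57 [423. 302.  50.  57.] 1895 [[0.696, -0.221, 0.008], [0.74, -0.146, 0.038], [0.791, -0.03, 0.043]]
side reagent none
side jar 0.91 [258. 393.  35.  49.] 1302 [[0.234, -0.381, 0.013], [0.264, -0.368, 0.07], [0.294, -0.325, 0.094]]
```

Run:
```python
import cv2,numpy as np
a=cv2.imread("pics/scene0.png")[190:380,120:520];b=cv2.imread("pics/side0.png")[170:450,180:480]
cv2.imwrite("pics/a.png",cv2.resize(a,(800,380),interpolation=cv2.INTER_CUBIC))
from h import *
im,d=look("scene","pics/scene1.png")
P,u,v=pts("scene",d)
k=(P[:,2]>.24)&(P[:,2]<.305)&(P[:,0]>.4)&(P[:,0]<.85)&(P[:,1]>-.05)&(P[:,1]<.3)
b=P[k&(P[:,2]>.262)]
# clusters of high points
for q in b[::12]: print(q.round(3),end=' ')
arm=P[k&(abs(P[:,2]-.254)<.004)]
c=arm[:,:2].mean(0);w,V=np.linalg.eigh(np.cov((arm[:,:2]-c).T));print("\narm",c,V[:,1],w**.5)
# beaker rim circle, lid
k=(abs(P[:,2]-.098)<.006)&(abs(P[:,0]-.59)<.09)&(abs(P[:,1]-.4)<.08);print("beaker",circ(P[k][:,:2]),k.sum())
k=(P[:,2]>.135)&(P[:,2]<.17)&(abs(P[:,0]-.52)<.1)&(abs(P[:,1]-.03)<.1)
for q in P[k][::4]: print(q.round(3),end=' ')
```

```text
[0.504 0.01  0.301] [0.489 0.048 0.286] [0.499 0.048 0.287] [0.495 0.052 0.282] [0.5   0.049 0.282] [0.517 0.023 0.286] [0.536 0.006 0.293] [0.504 0.047 0.278] [0.527 0.021 0.287] [0.497 0.058 0.273] [0.515 0.03  0.277] [0.514 0.013 0.27 ] [0.501 0.054 0.268] [0.522 0.024 0.275] [0.535 0.003 0.277] [0.504 0.047 0.264] [0.527 0.021 0.272] [0.525 0.018 0.267] [0.531 0.01  0.267] [0.527 0.018 0.263] [0.569 0.096 0.289] [0.618 0.011 0.304] [0.622 0.01  0.303] [0.624 0.01  0.303] [ 0.626 -0.01   0.297] [0.579 0.101 0.284] [0.583 0.09  0.282] [ 0.63  -0.002  0.296] [0.581 0.101 0.28 ] [0.582 0.085 0.274] [ 0.647 -0.006  0.302] [0.588 0.091 0.277] [ 0.647 -0.002  0.3  ] [0.587 0.096 0.274] [0.648 0.004 0.3  ] [0.585 0.098 0.27 ] [0.647 0.008 0.297] [ 0.647 -0.007  0.291] [0.584 0.093 0.262] [0.627 0.006 0.275] [0.626 0.01  0.273] [ 0.63  -0.005  0.267] [0.632 0.002 0.267] [0.69  0.182 0.3  ] [0.691 0.193 0.301] [0.697 0.186 0.299] [0.695 0.194 0.296] [0.703 0.187 0.296] [0.695 0.195 0.288] [0.704 0.186 0.288] [0.702 0.188 0.284] [0.699 0.192 0.28 ] [0.701 0.188 0.278] [0.697 0.181 0.27 ] [0
[... 695 characters left out ...]
.012 0.158] [0.498 0.02  0.153] [0.5   0.031 0.157] [ 0.5   -0.028  0.141] [0.505 0.006 0.152] [0.504 0.016 0.153] [0.502 0.027 0.154] [0.503 0.037 0.158] [ 0.501 -0.044  0.136] [ 0.498 -0.031  0.136] [0.506 0.012 0.151] [0.507 0.022 0.154] [0.506 0.033 0.155] [0.497 0.041 0.15 ] [0.508 0.01  0.149] [0.51  0.021 0.152] [0.506 0.03  0.152] [0.506 0.041 0.154] [0.506 0.006 0.143] [0.505 0.017 0.144] [0.508 0.028 0.149] [0.509 0.039 0.153] [0.506 0.006 0.139] [0.51  0.018 0.146] [0.51  0.028 0.147] [0.507 0.038 0.147] [0.508 0.007 0.138] [0.505 0.017 0.138] [0.506 0.028 0.141] [0.511 0.039 0.147] [0.508 0.007 0.135] [0.51  0.029 0.141] [0.508 0.039 0.141] [0.507 0.03  0.136] [0.507 0.041 0.138]
```

View pics/a.png

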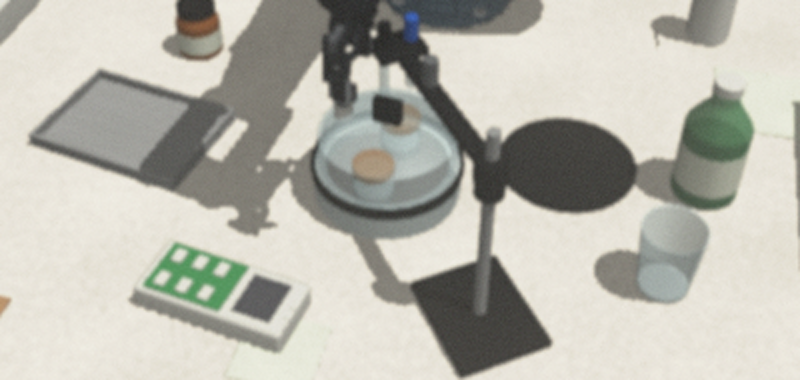

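The picture shows the arm reaching from its rod (upper end at about (365,255) in the full picture) over the desiccator, with the peg near (333,225), the beaker at (455,317), and two amber stoppers visible under the lid. The rod-to-peg distance comes out at 150 mm, as it should. I'm going up and over the peg.

Call:
move_arm([
  [[0.6,0,0,-35,0],[0.6,0,0,-75,0],[0.6,0,0,-115,0],[0.6,15,0,-140,0.1],[0.6,35,5,-140,0.2],[0.6,60,5,-140,0.3],[0.6,85,6,-140,0.4],[0.6,95,6,-140,0.45],[0.6,95,6,-140,0.45],[0.6,95,6,-140,0.45]],
])

```text
time_s: 2.28
eef_pos: [0.5809, 0.0953, 0.3712]
eef_rot: [0.0, 0.846, 0.533, -0.0]
wrist_force: [-1.1, -0.5, -0.4]
opening: 0.601
grasp_force: 0.0
```

Run:
```python
from h import *
p,M,o=pose();print(p,o["q"],o["opening"])
im,d=look("wrist","pics/w1.png")
P,u,v=pts("wrist",d)
k=(abs(P[:,2]-.254)<.005);print("arm",k.sum())
arm=P[k][:,:2];c=arm.mean(0);w,V=np.linalg.eigh(np.cov((arm-c).T));print("arm",c,V[:,1],w**.5)
k=(abs(P[:,2]-.290)<.005)&(abs(P[:,0]-.58)<.04)&(abs(P[:,1]-.095)<.04);print(k.sum(),np.percentile(P[k],[3,50,97],axis=0) if k.sum() else 0)
r=outline_of("boom_grip","wrist");print([(x["conf"],x["bbox"]) for x in r])
```

```text
[0.58094868 0.09525805 0.37122503] [-3.87135176e-02  1.33832340e-01  1.38286880e+00 -4.03149136e-04
  1.62493593e+00  4.08182569e-01] 0.6008347336103573
arm 11710
arm [0.59449824 0.10785048] [-0.75723272 -0.65314517] [0.00876647 0.07338482]
799 [[0.56671944 0.08595316 0.28668435]
 [0.57531704 0.09463351 0.28975351]
 [0.5836591  0.10297383 0.29099614]]
[(0.85, [354.1, 197.8, 208.8, 389.9])]
```

View pics/w1.png

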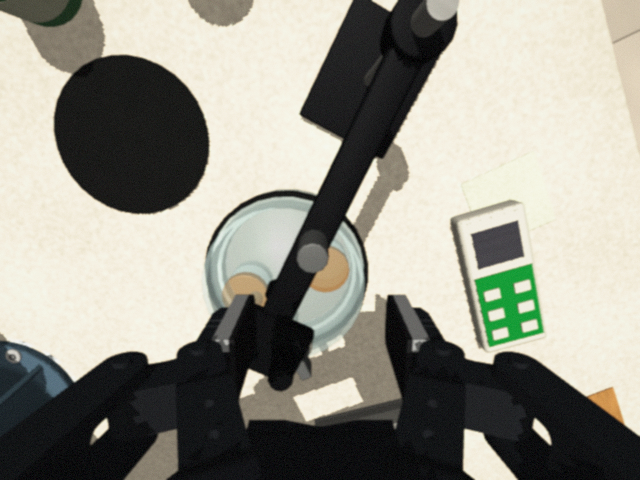

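The wrist picture shows the peg at (312,257), i.e. about (0.575, 0.095), with free space around it for the fingers. Next I go down and grip it.

Call:
move_arm([
  [[0.6,-2,-5,30,0],[0.6,-2,-5,65,0],[0.6,-2,-5,95,0],[0.6,-2,-5,108,0],[0.6,-2,-5,108,0],[0,-2,-5,108,0],[0,-2,-5,108,0],[0,-2,-5,108,0],[0,-2,-5,108,0],[0,-2,-5,108,0]],
])

```text
time_s: 3.22
eef_pos: [0.5769, 0.095, 0.2661]
eef_rot: [0.001, 0.847, 0.532, 0.002]
wrist_force: [-1.2, -2.8, 6.4]
opening: 0.211
grasp_force: 58.8
```

```bash
cat >> h.py <<'E'
def rel(targets):
    "world xyz,(turn about tool z from now) -> tool shift mm"
    p,M,o=pose()
    for t in targets: print([int(round(a)) for a in M.T@(np.array(t[:3])-p)*1000],t[3:] )
E
python3 - <<'E'
from h import *
p,M,o=pose();print(p,o["opening"],o["grasp_force"],o["wrist_force"])
# refine hinge from side/scene? rod top points in wrist picture w1 taken before
h=np.array([0.690,0.192]); a0=np.arctan2(*(p[:2]-h)[::-1]); r=np.hypot(*(p[:2]-h)); print("r",r,np.degrees(a0))
b=np.array([.587,.400]); a1=np.arctan2(*(b-h)[::-1])
a0%=2*np.pi; print(np.degrees(a1),np.hypot(*(b-h)),a0-a1)
n=18
rel([(h[0]+.15*np.cos(a),h[1]+.15*np.sin(a),p[2],round(a0-a,3)) for a in np.linspace(a0,a1,n+1)[1:]])
E
```

```text
[0.57687947 0.09504787 0.26609908] 0.21065864319551802 58.78464639186859 [-1.20597585 -2.81220528  6.43231139]
r 0.1489831185627724 -139.40113418371132
116.34425928535438 0.23210557942453688 1.8195861443359869
[6, -14, 0] (np.float64(0.101),)
[14, -27, 0] (np.float64(0.202),)
[23, -39, 0] (np.float64(0.303),)
[34, -50, 0] (np.float64(0.404),)
[45, -59, 0] (np.float64(0.505),)
[58, -68, 0] (np.float64(0.607),)
[71, -75, 0] (np.float64(0.708),)
[85, -81, 0] (np.float64(0.809),)
[100, -86, 0] (np.float64(0.91),)
[114, -89, 0] (np.float64(1.011),)
[130, -90, 0] (np.float64(1.112),)
[145, -90, 0] (np.float64(1.213),)
[160, -88, 0] (np.float64(1.314),)
[175, -85, 0] (np.float64(1.415),)
[189, -81, 0] (np.float64(1.516),)
[203, -75, 0] (np.float64(1.617),)
[216, -67, 0] (np.float64(1.718),)
[229, -59, 0] (np.float64(1.82),)
```

Call:
move_arm([
  [[0,6,-14,-4,0.1],[0,14,-27,-4,0.2],[0,23,-39,-4,0.3],[0,34,-50,-4,0.4],[0,45,-59,-4,0.5],[0,58,-68,-4,0.6],[0,71,-75,-4,0.7],[0,85,-81,-4,0.81],[0,100,-86,-4,0.91],[0,100,-86,-4,0.91]],
])

```text
time_s: 4.05
eef_pos: [0.5481, 0.2228, 0.2664]
eef_rot: [0.002, 0.995, 0.102, 0.007]
wrist_force: [29.0, -5.1, -21.2]
opening: 0.207
grasp_force: 61.1
```

Run:
```python
from h import *
p,M,o=pose();print(p,o["opening"],o["grasp_force"],o["wrist_force"],o["q"][5])
im,d=look("scene","pics/s2.png");P,u,v=pts("scene",d)
k=(abs(P[:,2]-.098)<.006)&(abs(P[:,0]-.59)<.09)&(abs(P[:,1]-.4)<.08);print("beaker",circ(P[k][:,:2]),k.sum())
im,d=look("side","pics/s3.png");P,u,v=pts("side",d)
k=(abs(P[:,2]-.098)<.006)&(abs(P[:,0]-.59)<.09)&(abs(P[:,1]-.4)<.08);print("beaker",circ(P[k][:,:2]),k.sum())
im,d=look("wrist","pics/w2.png");P,u,v=pts("wrist",d)
k=(abs(P[:,2]-.098)<.006)&(abs(P[:,0]-.59)<.09)&(abs(P[:,1]-.4)<.08);print("beaker",circ(P[k][:,:2]) if k.sum()>10 else 0,k.sum())
k=(P[:,2]>.285)&(abs(P[:,0]-.69)<.04)&(abs(P[:,1]-.19)<.04);print("rod",k.sum(),np.median(P[k],0) if k.sum() else 0)
h=np.array([0.690,0.192]);b=np.array([.587,.400]); a1=np.arctan2(*(b-h)[::-1]); a0=np.arctan2(*(p[:2]-h)[::-1])
print(np.hypot(*(p[:2]-h)),a0-a1)
rel([(h[0]+.15*np.cos(a),h[1]+.15*np.sin(a),p[2],round(a0-a,3)) for a in np.linspace(a0,a1,10)[1:]])
```

```text
[0.54814075 0.22275064 0.26639245] 0.2073539538124965 61.10872507095337 [ 28.95113359  -5.14709051 -21.2315858 ] 1.5544453206827433
beaker (array([0.58523087, 0.39960568]), np.float64(0.04002296054068014)) 234
beaker (array([0.5836145 , 0.40131152]), np.float64(0.04019074137100431)) 134
beaker (array([0.58356676, 0.40017365]), np.float64(0.03986191327454756)) 2388
rod 0 0
0.14515387833536503 0.8975361854758872
[3, -17, 0] (np.float64(0.1),)
[11, -29, 0] (np.float64(0.199),)
[20, -41, 0] (np.float64(0.299),)
[31, -52, 0] (np.float64(0.399),)
[42, -61, 0] (np.float64(0.499),)
[55, -70, 0] (np.float64(0.598),)
[68, -77, 1] (np.float64(0.698),)
[82, -83, 1] (np.float64(0.798),)
[96, -87, 1] (np.float64(0.898),)
```

View pics/w2.png

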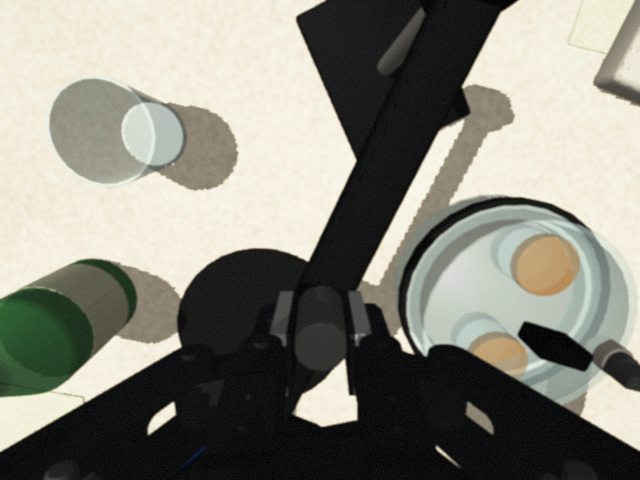

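The wrist picture shows the peg held, the beaker clear ahead and two stoppers under the lid. The side force comes from my hinge estimate being off: the two held points put it at (0.6945, 0.188). I'm recomputing the rest of the arc from the commanded pose.

Run:
```python
from h import *
p,M,o=pose();h=np.array([.6945,.188]);b=np.array([.5845,.4003]);c=np.array([.543,.222])
a1=np.arctan2(*(b-h)[::-1]);a0=np.arctan2(*(p[:2]-h)[::-1]);print(a0-a1,np.hypot(*(b-h)))
for a in np.linspace(a0,a1,10):
    t=h+.15*np.array([np.cos(a),np.sin(a)]); print((M.T@np.r_[t-c,0]*1000).round().astype(int).tolist(),round(a0-a,2))
```

```text
0.8691333321638126 0.23910518605835382
[5, 2, 0] 0.0
[12, -11, 0] 0.1
[20, -23, 0] 0.19
[29, -34, 0] 0.29
[39, -45, 0] 0.39
[50, -54, 0] 0.48
[62, -62, 0] 0.58
[74, -70, 1] 0.68
[88, -75, 1] 0.77
[101, -80, 1] 0.87
```

Call:
move_arm([
  [[0,12,-11,0,0.1],[0,20,-23,0,0.19],[0,29,-34,0,0.29],[0,39,-45,0,0.39],[0,50,-54,0,0.48],[0,62,-62,0,0.58],[0,74,-70,0,0.68],[0,88,-75,0,0.77],[0,101,-80,0,0.87],[0,101,-80,0,0.87]],
])

```text
time_s: 5.03
eef_pos: [0.6265, 0.3205, 0.2663]
eef_rot: [0.001, 0.945, -0.327, 0.001]
wrist_force: [4.0, -6.5, -4.9]
opening: 0.207
grasp_force: 62.7
```

Run:
```python
from h import *
p,M,o=pose();print(p,o["opening"],o["grasp_force"],o["wrist_force"],o["q"])
h=np.array([.6945,.188]);v=p[:2]-h;print(np.hypot(*v),"electrodes~",h+.24*v/np.hypot(*v), h+1.6*v)
```

```text
[0.6264795  0.32051533 0.26631201] 0.20701124085583641 62.745054960250854 [ 4.0391802 -6.50104   -4.8740899] [ 0.30651884  0.44148717  1.20542203 -0.00395928  1.49391011  2.54367354]
0.14895334945823482 electrodes~ [0.58490247 0.40151436] [0.58566721 0.40002453]
```

Electrodes come out within about 2 mm of the beaker's axis. Release, rise, and go back over the lid.

Run:
```python
from h import *
rel([(.6265,.3205,.376),(.56,.16,.376),(.50,-.01,.376)])
```

```text
[0, 0, -110] ()
[47, 167, -109] ()
[105, 338, -109] ()
```

Call:
move_arm([
  [[0.5,0,0,0,0],[0.5,0,0,0,0],[0.5,0,0,0,0],[0.5,0,0,0,0],[0.5,0,0,-15,0],[0.5,0,0,-35,0],[0.5,0,0,-70,0],[0.5,0,0,-110,-0.1],[0.5,0,0,-110,-0.22],[0.5,0,0,-110,-0.34]],
])

```text
time_s: 5.87
eef_pos: [0.6247, 0.323, 0.383]
eef_rot: [-0.002, 0.988, -0.156, 0.004]
wrist_force: [-1.2, -1.0, -1.0]
opening: 0.499
grasp_force: 0.0
```

Run:
```python
from h import *
p,M,o=pose();print(p,M[:,0])
rel([(.60,.25,.376),(.56,.16,.376),(.50,-.01,.376)])
im,d=look("side","pics/s4.png");P,u,v=pts("side",d)
k=(P[:,2]>.12)&(P[:,2]<.3)&(abs(P[:,0]-.58)<.1)&(abs(P[:,1]-.4)<.1);print(k.sum(),np.percentile(P[k],[3,50,97],axis=0))
im,d=look("scene","pics/s5.png");P,u,v=pts("scene",d)
k=(P[:,2]>.26)&(P[:,2]<.3)&(abs(P[:,0]-.58)<.1)&(abs(P[:,1]-.4)<.07);print(k.sum(),np.percentile(P[k],[3,50,97],axis=0))
```

```text
[0.62465104 0.32297904 0.38302709] [ 0.9514915  -0.30759255  0.00712409]
[-1, 77, 7] ()
[-11, 175, 6] ()
[-16, 355, 5] ()
524 [[0.55349508 0.30986266 0.19228711]
 [0.59577906 0.38581473 0.25629106]
 [0.631757   0.41193485 0.2902553 ]]
216 [[0.56624745 0.38450312 0.26136691]
 [0.5936277  0.4007019  0.27815173]
 [0.61064055 0.41583102 0.28816621]]
```

Call:
move_arm([
  [[0.5,-2,35,5,-0.12],[0.5,-4,70,5,-0.24],[0.5,-6,105,5,-0.36],[0.5,-8,140,5,-0.48],[0.5,-9,175,5,-0.6],[0.5,-10,215,5,-0.72],[0.5,-11,255,5,-0.84],[0.5,-12,290,5,-0.96],[0.5,-14,325,5,-1.08],[0.5,-16,355,5,-1.2]],
])

```text
time_s: 6.8
eef_pos: [0.4963, -0.0101, 0.372]
eef_rot: [-0.0, 0.907, 0.421, -0.0]
wrist_force: [-0.2, 0.2, 0.1]
opening: 0.503
grasp_force: 0.0
```

Call:
move_arm([
  [[0.5,0,0,0,-0.12],[0.5,0,0,0,-0.24],[0.5,0,0,0,-0.36],[0.5,0,0,0,-0.48],[0.5,0,0,0,-0.6],[0.5,0,0,0,-0.69],[0.5,0,0,0,-0.69],[0.5,0,0,0,-0.69],[0.5,0,0,0,-0.69],[0.5,0,0,0,-0.69]],
])

```text
time_s: 7.63
eef_pos: [0.4976, -0.0086, 0.3722]
eef_rot: [-0.0, 0.713, 0.702, -0.0]
wrist_force: [-0.3, -0.4, -0.3]
opening: 0.496
grasp_force: 0.0
```

```bash
cat > lid.py <<'E'
from h import *
p,M,o=pose();print(p,M[:,0].round(3),o["q"][5])
im,d=look("wrist","pics/w3.png");P,u,v=pts("wrist",d)
n=(abs(P[:,0]-.5)<.13)&(abs(P[:,1]-.03)<.13)
col=im[v,u].astype(int)
k=n&(P[:,2]>.148)&(P[:,2]<.175)
lab=cv2.connectedComponents((lambda m:(m.__setitem__((v[k],u[k]),1),m)[1])(np.zeros((480,640),np.uint8)))[1]
for i in range(1,lab.max()+1):
    s=k&(lab[v,u]==i)
    if s.sum()<60: continue
    q=P[s]; (c,wh,a)=cv2.minAreaRect((q[:,:2]*1000).astype(np.float32))
    print(i,s.sum(),"med",np.median(q,0).round(4),"rect",np.round(c,1),np.round(wh,1),round(a,1),"px",u[s].mean().round(),v[s].mean().round(),"col",col[s].mean(0).round())
    w,V=np.linalg.eigh(np.cov((q[:,:2]-q[:,:2].mean(0)).T));print("   axis",V[:,1].round(3))
E
python3 lid.py
```

```text
[ 0.49755361 -0.00857635  0.3722108 ] [0.015 1.    0.   ] -0.2407639638818472
1 745 med [0.499  0.0242 0.1557] rect [499.   23.3] [39.8 15.9] 84.0 px 321.0 175.0 col [28. 28. 27.]
   axis [0.104 0.995]
2 532 med [ 0.4929 -0.0357  0.1657] rect [492.7 -38. ] [37.8 11.9] 87.1 px 316.0 241.0 col [81. 85. 86.]
   axis [0.049 0.999]
```

View pics/w3.png

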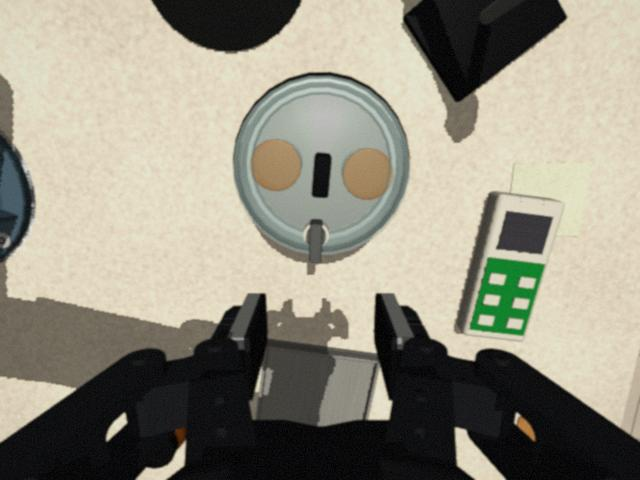

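The wrist picture shows handle (321,175) and tap bar (316,241), 62 mm apart as specified, and two stoppers at (275,165) and (367,173). Going down on the tap.

Call:
move_arm([
  [[0.5,-20,-4,40,0.08],[0.5,-29,-5,80,0.08],[0.5,-29,-5,120,0.08],[0.5,-29,-5,160,0.08],[0.5,-29,-5,200,0.08],[0.5,-29,-5,220,0.08],[0.5,-29,-5,229,0.08],[0.5,-29,-5,229,0.08],[0,-29,-5,229,0.08],[0,-29,-5,229,0.08]],
])

```text
time_s: 8.52
eef_pos: [0.4939, -0.0381, 0.1454]
eef_rot: [0.002, 0.739, 0.673, 0.001]
wrist_force: [0.6, -0.7, 0.5]
opening: 0.225
grasp_force: 0.0
```

Call:
move_arm([
  [[0,0,0,0,0],[0,0,0,0,0],[0,0,0,0,0],[0,0,0,0,-0.12],[0,0,0,0,-0.24],[0,0,0,0,-0.36],[0,0,0,0,-0.48],[0,0,0,0,-0.6],[0,0,0,0,-0.72],[0,0,0,0,-0.84]],
])

```text
time_s: 9.35
eef_pos: [0.4933, -0.0383, 0.1456]
eef_rot: [0.002, 0.398, 0.918, -0.0]
wrist_force: [-4.1, -0.0, 9.0]
opening: 0.125
grasp_force: 62.2
```

Call:
move_arm([
  [[0,0,0,0,-0.12],[0,0,0,0,-0.24],[0,0,0,0,-0.36],[0,0,0,0,-0.48],[0,0,0,0,-0.6],[0,0,0,0,-0.72],[0,0,0,0,-0.74],[0,0,0,0,-0.74],[0,0,0,0,-0.74],[0,0,0,0,-0.74]],
])

```text
time_s: 10.18
eef_pos: [0.4936, -0.0386, 0.1456]
eef_rot: [0.002, 0.042, 0.999, -0.001]
wrist_force: [-1.9, -1.7, 7.6]
opening: 0.12
grasp_force: 62.0
```

Call:
move_arm([
  [[0.4,0,0,0,0],[0.4,0,0,0,0],[0.4,0,0,0,0],[0.4,0,0,-30,0],[0.4,0,0,-70,0],[0.4,0,0,-110,0.12],[0.4,0,0,-150,0.24],[0.4,0,0,-190,0.36],[0.4,0,0,-220,0.48],[0.4,0,0,-220,0.6]],
])

```text
time_s: 11.02
eef_pos: [0.4948, -0.0382, 0.3713]
eef_rot: [0.006, 0.338, 0.941, 0.0]
wrist_force: [0.1, 0.3, 0.6]
opening: 0.399
grasp_force: 0.0
```

Call:
move_arm([
  [[0.4,0,0,0,0.12],[0.4,0,0,0,0.24],[0.4,0,0,0,0.36],[0.4,0,0,0,0.48],[0.4,0,0,0,0.6],[0.4,0,0,0,0.72],[0.4,0,0,0,0.84],[0.4,0,0,0,0.96],[0.4,0,0,0,0.98],[0.4,0,0,0,0.98]],
])

```text
time_s: 11.85
eef_pos: [0.4922, -0.0375, 0.3632]
eef_rot: [-0.0, 0.738, 0.674, -0.0]
wrist_force: [-0.2, -0.4, -0.6]
opening: 0.401
grasp_force: 0.0
```

```bash
python3 lid.py
python3 - <<'E'
from h import *
p,M,o=pose();print(o["time_s"])
rel([(.499,.0235,.127)])
im,d=look("wrist","pics/w4.png");P,u,v=pts("wrist",d)
r=outline_of("tray","wrist");print([(x["conf"],x["bbox"]) for x in r])
for n in("side","scene"):
  im,d=look(n,"pics/w5.png");r=outline_of("tray",n);P,u,v=pts(n,d,r[0]["region"]);P=P[(P[:,2]<.03)&(abs(P[:,1]+.36)<.18)];print(cv2.minAreaRect((P[:,:2]*1000).astype(np.float32)),np.percentile(P,[2,50,98],axis=0).round(3))
  r=outline_of("mat",n);P,u,v=pts(n,d,r[0]["region"]);P=P[abs(P[:,2]-.004)<.006];print("mat",cv2.minEnclosingCircle((P[:,:2]*1000).astype(np.float32)),np.percentile(P,[1,50,99],axis=0).round(3))
E
```

```text
[ 0.49221128 -0.03749542  0.36317052] [0.09  0.996 0.   ] -0.22646054230938323
1 843 med [0.5004 0.0241 0.1556] rect [500.1  23.3] [39.4 15.9] 85.3 px 323.0 143.0 col [31. 32. 31.]
   axis [0.072 0.997]
2 683 med [ 0.4951 -0.0368  0.1656] rect [494.8 -38.2] [12.4 37.5] 84.6 px 323.0 213.0 col [80. 84. 83.]
   axis [-0.997  0.082]
11.9
[61, 1, 236] ()
[(0.63, [327.5, 375.9, 114.2, 96.5])]
((477.2546081542969, -362.66082763671875), (244.1046142578125, 168.937744140625), 80.41893005371094) [[ 0.389 -0.487  0.003]
 [ 0.477 -0.374  0.007]
 [ 0.565 -0.242  0.024]]
mat ((395.920166015625, 262.2385559082031), 104.98855590820312) [[0.302 0.165 0.001]
 [0.385 0.258 0.006]
 [0.48  0.35  0.01 ]]
((467.75006103515625, -371.1875305175781), (265.78106689453125, 199.43894958496094), 80.3320083618164) [[ 0.387 -0.486  0.   ]
 [ 0.48  -0.364  0.006]
 [ 0.577 -0.241  0.024]]
mat ((391.2249450683594, 252.71539306640625), 101.47168731689453) [[ 0.3    0.17  -0.001]
 [ 0.415  0.261  0.003]
 [ 0.488  0.345  0.008]]
```

The tap bar is now across the lid's x axis (open). Next I grip the handle.

Call:
move_arm([
  [[0.4,35,1,20,0],[0.4,61,1,60,0],[0.4,61,1,100,0],[0.4,61,1,140,0],[0.4,61,1,180,0],[0.4,61,1,215,0],[0.4,61,1,234,0],[0.4,61,1,234,0],[0.4,61,1,234,0],[0,61,1,234,0]],
])

```text
time_s: 13.13
eef_pos: [0.5003, 0.0228, 0.131]
eef_rot: [0.001, 0.739, 0.674, 0.001]
wrist_force: [0.6, -0.6, 0.5]
opening: 0.274
grasp_force: 0.0
```

Call:
move_arm([
  [[0,0,0,0,0],[0,0,0,0,0],[0,0,0,0,0],[0,0,0,0,0],[0,0,0,-5,0],[0,0,0,-15,0],[0,0,0,-30,0],[0,0,0,-60,0],[0,0,0,-90,0],[0,0,0,-90,0]],
])

```text
time_s: 13.97
eef_pos: [0.5021, 0.0226, 0.2258]
eef_rot: [0.004, 0.739, 0.674, 0.003]
wrist_force: [2.0, 0.6, -3.5]
opening: 0.172
grasp_force: 60.6
```

Run:
```python
from h import *
p,M,o=pose();print(p,o["opening"],o["grasp_force"],o["wrist_force"])
z=p[2]-.090
rel([(.393,.257,p[2]),(.393,.257,z-.045)])
im,d=look("side","pics/s6.png")
cv2.imwrite("pics/s6c.png",cv2.resize(im[150:400,200:500],(750,625))[:600])
```

```text
[0.50211935 0.02256608 0.22580473] 0.17200804080649473 60.63565492630005 [ 1.97030356  0.58806103 -3.49175542]
[223, -130, -1] ()
[223, -132, 134] ()
```

View pics/s6c.png

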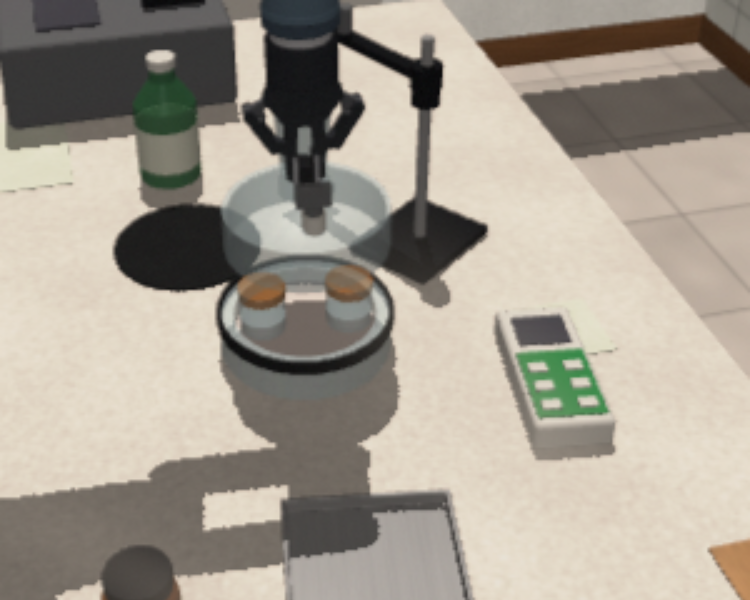

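The lid hangs level in the gripper; two bottles (at (262,300) and (348,290) in the crop) stand in the desiccator. Carry it to the mat.

Call:
move_arm([
  [[0,12,-7,0,0],[0,36,-21,0,0],[0,66,-38,0,0],[0,98,-57,0,0],[0,130,-76,0,0],[0,162,-95,0,0],[0,192,-112,0,0],[0,214,-125,10,0],[0,223,-131,30,0],[0,223,-131,60,0]],
])

```text
time_s: 14.85
eef_pos: [0.3875, 0.26, 0.159]
eef_rot: [-0.0, 0.738, 0.675, 0.001]
wrist_force: [1.5, -0.0, -5.2]
opening: 0.172
grasp_force: 60.6
```

Call:
move_arm([
  [[0,0,0,20,0],[0,0,0,40,0],[0,0,0,55,0],[0,0,0,65,0],[0,0,0,70,0],[0,0,0,73,0],[0,0,0,75,0],[0,0,0,76,0],[0,0,0,76,0],[0,0,0,76,0]],
])

```text
time_s: 15.68
eef_pos: [0.3888, 0.2574, 0.0856]
eef_rot: [-0.0, 0.739, 0.674, -0.0]
wrist_force: [-11.0, -2.6, 17.2]
opening: 0.173
grasp_force: 63.8
```

Call:
move_arm([
  [[0.45,0,0,0,0],[0.45,0,0,0,0],[0.45,0,0,0,0],[0.45,0,0,-20,0],[0.45,0,0,-60,0],[0.45,0,0,-100,0],[0.45,0,0,-140,0],[0.45,0,0,-180,0],[0.45,0,0,-220,0],[0.45,0,0,-260,0]],
])

```text
time_s: 16.52
eef_pos: [0.389, 0.2571, 0.3458]
eef_rot: [0.0, 0.739, 0.674, 0.001]
wrist_force: [0.3, 0.5, 0.2]
opening: 0.454
grasp_force: 0.0
```

Call:
move_arm([
  [[0.9,-33,19,0,0],[0.9,-66,38,0,0],[0.9,-100,57,0,0],[0.9,-135,77,0,0],[0.9,-170,97,0,0],[0.9,-200,114,0,0],[0.9,-225,127,0,0],[0.9,-255,127,0,0],[0.9,-265,127,0,0],[0.9,-265,127,0,0]],
])

```text
time_s: 17.35
eef_pos: [0.4911, -0.0205, 0.3433]
eef_rot: [0.0, 0.74, 0.672, -0.0]
wrist_force: [-0.6, -0.0, -0.1]
opening: 0.901
grasp_force: 0.0
```

```bash
cat > bot.py <<'E'
from h import *
p,M,o=pose();print(p,M[:,0].round(3),o["q"][5],o["time_s"])
im,d=look("wrist","pics/w6.png");P,u,v=pts("wrist",d)
hsv=cv2.cvtColor(im,cv2.COLOR_BGR2HSV)[v,u].astype(int)
k=(hsv[:,0]>5)&(hsv[:,0]<25)&(hsv[:,1]>60)&(P[:,2]>.04)&(P[:,2]<.13)
m=np.zeros((480,640),np.uint8);m[v[k],u[k]]=1;m=cv2.morphologyEx(m,cv2.MORPH_OPEN,np.ones((3,3)))
n,lab=cv2.connectedComponents(m)
for i in range(1,n):
    s=k&(lab[v,u]==i)
    if s.sum()<100: continue
    q=P[s]; t=np.percentile(q[:,2],90); q=q[q[:,2]>t-.006]; c,r=cv2.minEnclosingCircle((q[:,:2]*1000).astype(np.float32))
    print(s.sum(),"top z",t.round(4),"c",np.round(c,1),"r",round(r,1),"mean",q[:,:2].mean(0).round(4),"px",u[s].mean().round(),v[s].mean().round())
k=(P[:,2]>.040)&(P[:,2]<.062)&(abs(P[:,0]-.5)<.13)&(abs(P[:,1]-.02)<.13)&(hsv[:,2]<70)
print("collar",circ(P[k][:,:2]),k.sum())
r=outline_of("tray","wrist")
if r:
    Q,_,_=pts("wrist",d,r[0]["region"]);Q=Q[Q[:,2]<.03];print("tray",cv2.minAreaRect((Q[:,:2]*1000).astype(np.float32)))
E
python3 bot.py
```

```text
[ 0.49110661 -0.02047642  0.34329987] [ 0.096  0.995 -0.   ] -0.18702642785349716 17.35
2444 top z 0.091 c [449.5  30.4] r 27.9 mean [0.4499 0.0308] px 274.0 158.0
2431 top z 0.0912 c [549.8  19.3] r 27.7 mean [0.5496 0.0199] px 374.0 160.0
collar (array([0.49891094, 0.0248848 ]), np.float64(0.09950010777197525)) 3153
tray ((491.8302307128906, -305.3269958496094), (131.82421875, 177.2868194580078), 80.79239654541016)
```

View pics/w6.png

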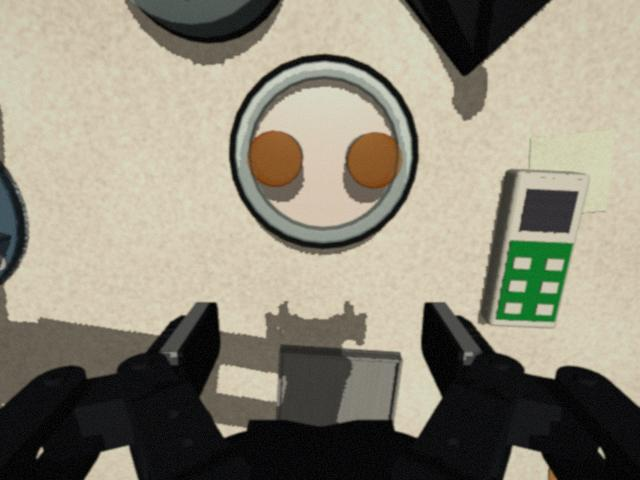

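Two bottles in the desiccator, stoppers at (274,158) and (374,160), i.e. (0.450,0.031) and (0.550,0.020), 50 mm from the middle with tops at 91 mm, all as expected. I'll turn the fingers a quarter so they close across the row, and take the right one first.

Call:
move_arm([
  [[0.95,20,25,20,0.12],[0.95,40,45,40,0.24],[0.95,46,55,60,0.36],[0.95,46,55,90,0.48],[0.95,46,55,120,0.6],[0.95,46,55,140,0.72],[0.95,46,55,160,0.84],[0.95,46,55,180,0.96],[0.95,46,55,195,1.08],[0.95,46,55,210,1.2]],
])

```text
time_s: 18.28
eef_pos: [0.5497, 0.0246, 0.1324]
eef_rot: [-0.0, 0.991, 0.137, -0.0]
wrist_force: [0.3, 0.6, 0.5]
opening: 0.951
grasp_force: 0.0
```

Call:
move_arm([
  [[0.95,0,0,0,0.12],[0.95,0,0,0,0.24],[0.95,0,0,0,0.36],[0.95,0,0,0,0.38],[0.95,0,0,0,0.38],[0.95,0,0,0,0.38],[0.95,0,0,0,0.38],[0.95,0,0,0,0.38],[0.95,0,0,0,0.38],[0.95,0,0,0,0.38]],
])

```text
time_s: 19.12
eef_pos: [0.5501, 0.0223, 0.1333]
eef_rot: [-0.0, 0.999, -0.051, 0.0]
wrist_force: [0.1, 0.6, -0.0]
opening: 0.95
grasp_force: 0.0
```

```bash
python3 bot.py
python3 - <<'E'
from h import *
rel([(.5497,.0197,.054),(.5497,.0197,.19),(.469,-.412,.19)])
E
```

```text
[0.55011235 0.02226313 0.13334957] [ 0.995 -0.101  0.   ] 1.4969767391242295 19.1167
8818 top z 0.0905 c [549.7  17.5] r 27.9 mean [0.5512 0.0175] px 330.0 270.0
2729 top z 0.0901 c [458.7  28. ] r 25.8 mean [0.4678 0.0274] px 326.0 406.0
collar (array([0.50013929, 0.02321225]), np.float64(0.09935641384594422)) 6128
[0, 3, 79] ()
[0, 3, -57] ()
[-37, 440, -57] ()
```

Call:
move_arm([
  [[0.95,0,4,25,0],[0.95,0,4,50,0],[0.95,0,4,70,0],[0.95,0,4,79,0],[0.95,0,4,79,0],[0,0,4,79,0],[0,0,4,79,0],[0,0,4,79,0],[0,0,4,79,0],[0,0,4,79,0]],
])

```text
time_s: 20.05
eef_pos: [0.5513, 0.018, 0.0562]
eef_rot: [0.0, 0.999, -0.051, 0.002]
wrist_force: [0.4, -0.6, 6.9]
opening: 0.637
grasp_force: 63.6
```

Call:
move_arm([
  [[0,0,0,0,0],[0,0,0,-5,0],[0,0,0,-20,0],[0,0,0,-45,0],[0,0,0,-80,0],[0,0,0,-120,0],[0,-3,35,-135,0],[0,-6,70,-135,0],[0,-9,105,-135,0],[0,-12,140,-135,0]],
])

```text
time_s: 20.88
eef_pos: [0.523, -0.1207, 0.1902]
eef_rot: [0.0, 0.999, -0.05, 0.0]
wrist_force: [0.9, 0.2, -2.0]
opening: 0.637
grasp_force: 63.5
```

```bash
cat > tray.py <<'E'
from h import *
p,M,o=pose();print(p,M[:,0].round(3),o["opening"],o["grasp_force"],o["wrist_force"],o["time_s"])
im,d=look("wrist","pics/w7.png");P,u,v=pts("wrist",d)
for n in ("side","wrist"):
    im,d=look(n,"pics/x.png");r=outline_of("tray",n)
    if r:
        Q,_,_=pts(n,d,r[0]["region"]);Q=Q[(Q[:,2]<.03)&(Q[:,2]>-.005)&(Q[:,1]<-.15)];(c,wh,a)=cv2.minAreaRect((Q[:,:2]*1000).astype(np.float32));print(n,"tray",c,wh,a)
        if n=="side":
            a=np.radians(a if wh[0]>wh[1] else a+90);Y=np.array([np.cos(a),np.sin(a)]);Y*=np.sign(Y[1]);c=np.array(c)/1000
            A,B=c+.05*Y,c-.05*Y;print("Y",Y,A,B);rel([(*A,.19),(*A,.031),(*B,.19),(*B,.031)])
E
python3 tray.py
```

```text
[ 0.52299956 -0.12072097  0.1901867 ] [ 0.995 -0.101  0.001] 0.6368142596228762 63.53541970252991 [ 0.86465468  0.23183494 -2.03570694] 20.8833
side tray (480.4043273925781, -359.5712890625) (252.2379913330078, 177.2595977783203) 79.97550201416016
Y [0.17406924 0.98473342] [ 0.48910779 -0.31033462] [ 0.47170087 -0.40880796]
[-14, 191, 0] ()
[-14, 191, 159] ()
[-20, 291, 0] ()
[-20, 291, 159] ()
wrist tray (478.7025451660156, -330.3102111816406) (182.848388671875, 182.59019470214844) 80.59477233886719
```

Call:
move_arm([
  [[0,-2,35,0,0],[0,-4,72,0,0],[0,-7,110,0,0],[0,-10,150,0,0],[0,-13,190,0,0],[0,-16,228,0,0],[0,-19,262,0,0],[0,-21,285,15,0],[0,-21,292,40,0],[0,-21,292,70,0]],
])

```text
time_s: 21.97
eef_pos: [0.4743, -0.4104, 0.1204]
eef_rot: [0.002, 0.999, -0.051, 0.002]
wrist_force: [-0.2, -0.1, -2.0]
opening: 0.633
grasp_force: 63.9
```

Call:
move_arm([
  [[0,0,0,25,0],[0,0,0,50,0],[0,0,0,68,0],[0,0,0,78,0],[0,0,0,83,0],[0,0,0,86,0],[0,0,0,88,0],[0,0,0,89,0],[0,0,0,89,0],[0,0,0,89,0]],
])

```text
time_s: 22.8
eef_pos: [0.4733, -0.4086, 0.0313]
eef_rot: [0.001, 0.999, -0.051, 0.001]
wrist_force: [-0.9, 0.0, -1.4]
opening: 0.636
grasp_force: 63.9
```

Call:
move_arm([
  [[0,0,0,1,0],[0,0,0,2,0],[0,0,0,2,0],[0.85,0,0,2,0],[0.85,0,0,2,0],[0.85,0,0,2,0],[0.85,0,0,2,0],[0.85,0,0,-20,0],[0.85,0,0,-60,0],[0.85,0,0,-100,0]],
])

```text
time_s: 23.63
eef_pos: [0.4717, -0.4067, 0.1292]
eef_rot: [-0.002, 0.999, -0.051, -0.002]
wrist_force: [1.0, -0.4, 0.1]
opening: 0.849
grasp_force: 0.0
```

Call:
move_arm([
  [[0.95,-6,-38,-20,0],[0.95,-12,-78,-20,0],[0.95,-18,-118,-20,0],[0.95,-24,-158,-20,0],[0.95,-30,-198,-20,0],[0.95,-36,-238,-20,0],[0.95,-42,-278,-20,0],[0.95,-48,-318,-20,0],[0.95,-55,-358,-20,0],[0.95,-61,-395,-20,0]],
])

```text
time_s: 24.47
eef_pos: [0.4517, -0.0069, 0.1503]
eef_rot: [-0.0, 0.999, -0.051, 0.0]
wrist_force: [0.5, 0.2, 0.7]
opening: 0.948
grasp_force: 0.0
```

Call:
move_arm([
  [[0.95,-6,-36,0,0],[0.95,-6,-39,0,0],[0.95,-6,-39,0,0],[0.95,-6,-39,0,0],[0.95,-6,-39,0,0],[0.95,-6,-39,0,0],[0.95,-6,-39,0,0],[0.95,-6,-39,0,0],[0.95,-6,-39,0,0],[0.95,-6,-39,0,0]],
])

```text
time_s: 25.3
eef_pos: [0.4504, 0.0301, 0.1503]
eef_rot: [-0.0, 0.999, -0.051, -0.0]
wrist_force: [-0.1, -0.5, -0.2]
opening: 0.955
grasp_force: 0.0
```

```bash
python3 bot.py
python3 - <<'E'
from h import *
rel([(.4497,.029,.055)])
im,d=look("side","pics/s8.png");P,u,v=pts("side",d)
hsv=cv2.cvtColor(im,cv2.COLOR_BGR2HSV)[v,u].astype(int)
k=(hsv[:,0]>5)&(hsv[:,0]<25)&(hsv[:,1]>110)&(P[:,2]>.03)&(P[:,2]<.1)&(P[:,1]<-.2)&(P[:,0]>.35);q=P[k];print(k.sum(),np.percentile(q,[3,50,97],axis=0))
E
```

```text
[0.45042745 0.0300543  0.15026325] [ 0.995 -0.103 -0.   ] 1.476148307961365 25.3
7525 top z 0.0906 c [449.2  28.9] r 27.9 mean [0.4505 0.0288] px 323.0 262.0
collar (array([0.49867299, 0.02340157]), np.float64(0.09922912032121428)) 9949
[-1, 1, 95] ()
444 [[ 0.44891598 -0.4351632   0.06047292]
 [ 0.47258952 -0.4121481   0.06632016]
 [ 0.49561126 -0.38646584  0.06941057]]
```

Bottle one stands in the tray at (0.472,-0.411), top at 65 mm. Now the second one.

Call:
move_arm([
  [[0.95,-1,1,30,0],[0.95,-1,1,60,0],[0.95,-1,1,85,0],[0.95,-1,1,95,0],[0.95,-1,1,95,0],[0,-1,1,95,0],[0,-1,1,95,0],[0,-1,1,95,0],[0,-1,1,95,0],[0,-1,1,95,0]],
])

```text
time_s: 26.28
eef_pos: [0.4511, 0.0293, 0.0572]
eef_rot: [0.0, 0.999, -0.051, 0.002]
wrist_force: [-0.6, -0.5, 6.3]
opening: 0.638
grasp_force: 63.6
```

Call:
move_arm([
  [[0,0,0,0,0],[0,0,0,-5,0],[0,0,0,-20,0],[0,0,0,-45,0],[0,0,0,-80,0],[0,0,0,-120,0],[0,3,35,-135,0],[0,6,70,-135,0],[0,10,105,-135,0],[0,14,140,-135,0]],
])

```text
time_s: 27.12
eef_pos: [0.4491, -0.1124, 0.1918]
eef_rot: [0.001, 0.999, -0.05, 0.001]
wrist_force: [1.2, -0.1, -1.4]
opening: 0.639
grasp_force: 63.6
```

```bash
python3 tray.py
python3 - <<'E'
from h import *
im,d=look("side","pics/s8.png");P,u,v=pts("side",d)
hsv=cv2.cvtColor(im,cv2.COLOR_BGR2HSV)[v,u].astype(int)
k=(hsv[:,0]>5)&(hsv[:,0]<25)&(hsv[:,1]>110)&(P[:,2]>.03)&(P[:,2]<.1)&(P[:,1]<-.2)&(P[:,0]>.35);q=P[k];print(k.sum(),np.percentile(q,[3,50,97],axis=0))
E
```

```text
[ 0.44905883 -0.11244263  0.19177021] [ 0.995 -0.101  0.002] 0.6393465191647034 63.57654690742493 [ 1.24495268 -0.13237098 -1.36891237] 27.1167
side tray (480.27215576171875, -362.38763427734375) (245.30099487304688, 174.9778289794922) 80.3764877319336
Y [0.16717335 0.98592752] [ 0.48863082 -0.31309126] [ 0.47191349 -0.41168401]
[61, 195, 1] ()
[61, 194, 160] ()
[54, 294, 1] ()
[54, 294, 160] ()
wrist tray (484.2071533203125, -323.57928466796875) (169.2473602294922, 183.2294921875) 81.09178161621094
453 [[ 0.44889999 -0.43548943  0.05960005]
 [ 0.47220788 -0.41300521  0.066171  ]
 [ 0.49535693 -0.38661178  0.0694864 ]]
```

Call:
move_arm([
  [[0,12,35,0,0],[0,24,72,0,0],[0,36,108,0,0],[0,48,145,0,0],[0,56,175,5,0],[0,58,190,20,0],[0,58,194,45,0],[0,58,194,80,0],[0,58,194,110,0],[0,58,194,130,0]],
])

```text
time_s: 28.25
eef_pos: [0.4861, -0.3071, 0.057]
eef_rot: [-0.002, 0.999, -0.05, -0.002]
wrist_force: [0.4, 0.4, -1.2]
opening: 0.633
grasp_force: 64.0
```

Call:
move_arm([
  [[0,0,0,12,0],[0,0,0,20,0],[0,0,0,25,0],[0,0,0,28,0],[0,0,0,30,0],[0,0,0,32,0],[0,0,0,32,0],[0,0,0,32,0],[0,0,0,32,0],[0,0,0,32,0]],
])

```text
time_s: 29.08
eef_pos: [0.4885, -0.3108, 0.0322]
eef_rot: [0.001, 0.999, -0.051, 0.001]
wrist_force: [-5.1, 4.2, 17.1]
opening: 0.638
grasp_force: 65.4
```

Call:
move_arm([
  [[0.85,0,0,0,0],[0.85,0,0,0,0],[0.85,0,0,0,0],[0.85,0,0,0,0],[0.85,0,0,-20,0],[0.85,0,0,-60,0],[0.85,0,0,-100,0],[0.85,0,0,-140,0],[0.85,0,0,-180,0],[0.85,0,0,-220,0]],
])

```text
time_s: 29.92
eef_pos: [0.4867, -0.3098, 0.2503]
eef_rot: [0.0, 0.999, -0.051, -0.0]
wrist_force: [1.3, -0.9, -0.5]
opening: 0.853
grasp_force: 0.0
```

```bash
python3 bot.py
python3 - <<'E'
from h import *
im,d=look("side","pics/s8.png");P,u,v=pts("side",d)
hsv=cv2.cvtColor(im,cv2.COLOR_BGR2HSV)[v,u].astype(int)
k=(hsv[:,0]>5)&(hsv[:,0]<25)&(hsv[:,1]>110)&(P[:,2]>.03)&(P[:,2]<.1)&(P[:,1]<-.2)&(P[:,0]>.35)
for s in (P[:,1]>-.36,P[:,1]<-.36): q=P[k&s];print(len(q),np.percentile(q,[3,50,97],axis=0).round(3))
E
```

```text
[ 0.48666818 -0.30976295  0.25025929] [ 0.995 -0.102 -0.   ] 0.9002965497658119 29.9167
3179 top z 0.0755 c [ 492.4 -315.7] r 27.9 mean [ 0.4931 -0.3157] px 322.0 215.0
3255 top z 0.0764 c [ 477.6 -413.5] r 28.0 mean [ 0.4786 -0.4129] px 434.0 220.0
1569 top z 0.0776 c [ 276.8 -352.2] r 32.3 mean [ 0.2937 -0.3519] px 375.0 402.0
collar (array([0.50480522, 0.01419975]), np.float64(0.09954730494413348)) 2286
tray ((480.3022766113281, -371.01092529296875), (253.0891571044922, 180.50140380859375), 79.62554168701172)
384 [[ 0.463 -0.337  0.057]
 [ 0.486 -0.316  0.066]
 [ 0.51  -0.29   0.069]]
453 [[ 0.449 -0.435  0.061]
 [ 0.472 -0.412  0.066]
 [ 0.496 -0.387  0.069]]
```

View pics/w6.png

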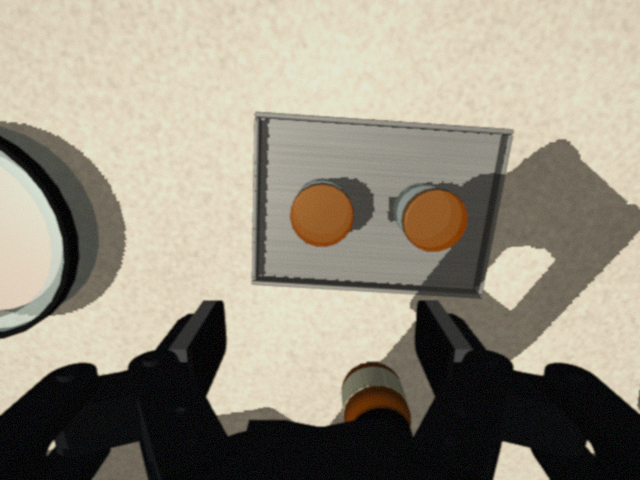

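Call:
move_arm([
  [[0.5,-12,-39,-20,-0.12],[0.5,-24,-78,-60,-0.24],[0.5,-36,-117,-60,-0.36],[0.5,-48,-156,-60,-0.48],[0.5,-60,-195,-60,-0.6],[0.5,-71,-234,-60,-0.72],[0.5,-82,-273,-60,-0.84],[0.5,-94,-312,-60,-0.96],[0.5,-105,-351,-60,-1.08],[0.5,-116,-390,-60,-1.2]],
])

```text
time_s: 30.9
eef_pos: [0.411, 0.0845, 0.3068]
eef_rot: [-0.001, 0.852, 0.524, -0.001]
wrist_force: [-0.0, -0.2, -0.6]
opening: 0.5
grasp_force: 0.0
```

The picture shows both bottles upright inside the tray, stoppers at (322,215) and (434,220), well away from the walls. On to the lid.

Run:
```python
from h import *
rel([(.39,.215,.335)])
```

```text
[107, -78, -28] ()
```

Call:
move_arm([
  [[0.5,28,-20,-10,-0.12],[0.5,56,-40,-20,-0.24],[0.5,84,-60,-28,-0.36],[0.5,107,-78,-28,-0.38],[0.5,107,-78,-28,-0.38],[0.5,107,-78,-28,-0.38],[0.5,107,-78,-28,-0.38],[0.5,107,-78,-28,-0.38],[0.5,107,-78,-28,-0.38],[0.5,107,-78,-28,-0.38]],
])

```text
time_s: 31.73
eef_pos: [0.392, 0.2127, 0.336]
eef_rot: [-0.0, 0.74, 0.673, -0.0]
wrist_force: [0.0, -0.5, -0.1]
opening: 0.496
grasp_force: 0.0
```

```bash
sed -e 's/P\[:,0\]-.5)<.13/P[:,0]-.39)<.13/; s/P\[:,1\]-.03)<.13/P[:,1]-.255)<.13/; s/>.148/>.100/; s/<.175/<.13/; s/w3.png/w8.png/' lid.py > lid2.py; python3 lid2.py
python3 - <<'E'
from h import *
rel([(.389,.257,.085)])
E
```

```text
[0.39200575 0.212665   0.33600939] [ 0.095  0.996 -0.   ] 0.3245818438646633
1 718 med [0.3895 0.2587 0.1098] rect [389.3 257.9] [39.9 15.3] 84.5 px 313.0 160.0 col [27. 27. 26.]
   axis [0.1   0.995]
2 624 med [0.384  0.1987 0.1196] rect [383.9 196.8] [11.8 37.5] 85.0 px 313.0 226.0 col [80. 84. 84.]
   axis [-0.996  0.091]
[44, -7, 251] ()
```

View pics/w8.png

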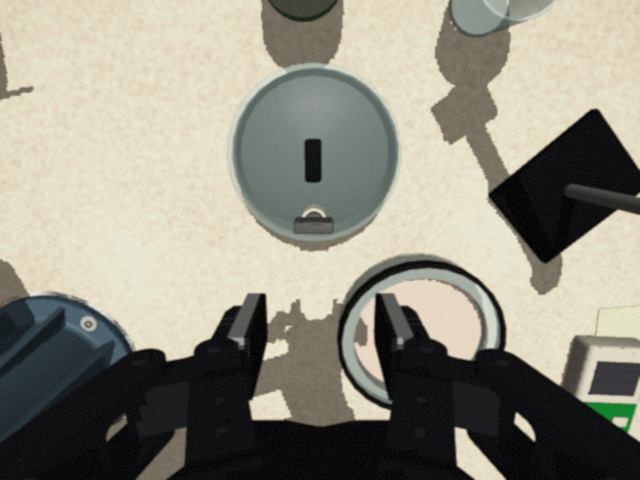

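The lid stands on the mat, handle at (313,160) → (0.3893, 0.258), tap (313,226) still crosswise (open). Grip and lift.

Call:
move_arm([
  [[0.4,25,-4,40,0],[0.4,45,-7,80,0],[0.4,45,-7,120,0],[0.4,45,-7,160,0],[0.4,45,-7,200,0],[0.4,45,-7,235,0],[0.4,45,-7,249,0],[0.4,45,-7,249,0],[0.4,45,-7,249,0],[0,45,-7,249,0]],
])

```text
time_s: 32.62
eef_pos: [0.3904, 0.2593, 0.0889]
eef_rot: [0.001, 0.739, 0.673, 0.001]
wrist_force: [0.3, 0.1, 0.6]
opening: 0.272
grasp_force: 0.0
```

Call:
move_arm([
  [[0,0,0,0,0],[0,0,0,0,0],[0,0,0,0,0],[0,0,0,0,0],[0,0,0,-5,0],[0,0,0,-20,0],[0,0,0,-50,0],[0,0,0,-90,0],[0,0,0,-130,0],[0,0,0,-140,0]],
])

```text
time_s: 33.45
eef_pos: [0.3915, 0.2601, 0.2339]
eef_rot: [0.002, 0.739, 0.674, 0.004]
wrist_force: [1.8, 0.7, -3.9]
opening: 0.173
grasp_force: 61.0
```

Run:
```python
from h import *
p,M,o=pose();print(p,M[:,0],o["opening"],o["grasp_force"],o["wrist_force"])
rel([(.5,.0233,p[2])])
```

```text
[0.39148272 0.26014172 0.2339199 ] [0.09222529 0.99572954 0.00414419] 0.17348107147310543 60.953038930892944 [ 1.82692539  0.69574376 -3.89669097]
[-226, 130, 0] ()
```

Call:
move_arm([
  [[0,-12,7,0,0],[0,-36,21,0,0],[0,-66,38,0,0],[0,-98,57,0,0],[0,-130,76,0,0],[0,-162,95,0,0],[0,-194,113,0,0],[0,-216,125,0,0],[0,-224,130,0,0],[0,-224,130,0,0]],
])

```text
time_s: 34.28
eef_pos: [0.4976, 0.022, 0.2262]
eef_rot: [-0.001, 0.74, 0.672, -0.001]
wrist_force: [-0.4, 0.2, -5.7]
opening: 0.173
grasp_force: 60.9
```

Call:
move_arm([
  [[0,0,0,15,0],[0,0,0,30,0],[0,0,0,45,0],[0,0,0,60,0],[0,0,0,70,0],[0,0,0,75,0],[0,0,0,78,0],[0,0,0,78,0],[0,0,0,78,0],[0,0,0,78,0]],
])

```text
time_s: 35.12
eef_pos: [0.4983, 0.024, 0.1502]
eef_rot: [0.001, 0.739, 0.674, 0.0]
wrist_force: [0.3, 0.9, -5.7]
opening: 0.175
grasp_force: 60.9
```

Run:
```python
from h import *
p,M,o=pose();print(p,M[:,0].round(3),o["wrist_force"])
rel([(.5,.0248,p[2])])
a=look("wrist","pics/w9.png")[0]
b=look("side","pics/s9.png")[0]
b=cv2.resize(b[200:320,250:400],(600,480));cv2.imwrite("pics/ab.png",np.hstack([cv2.resize(a[:,100:],(0,0),fx=.4,fy=.4).copy() if 0 else b]))
```

```text
[0.49826409 0.02396072 0.15020131] [ 0.092  0.996 -0.   ] [ 0.25113408  0.89807882 -5.7105945 ]
[1, 2, 0] ()
```

View pics/ab.png

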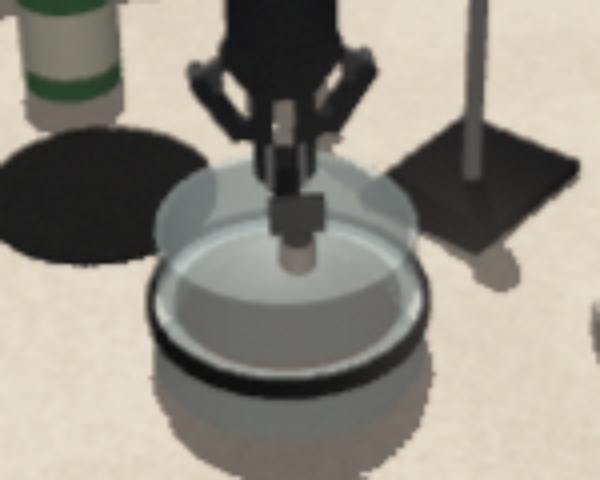

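The lid hangs level and centred above the collar. Lower it in.

Call:
move_arm([
  [[0,1,1,4,0],[0,1,1,7,0],[0,1,1,10,0],[0,1,1,12,0],[0,1,1,14,0],[0,1,1,15,0],[0,1,1,16,0],[0,1,1,17,0],[0,1,1,17,0],[0,1,1,17,0]],
])

```text
time_s: 36.05
eef_pos: [0.4985, 0.0249, 0.1354]
eef_rot: [-0.0, 0.739, 0.674, -0.0]
wrist_force: [-14.9, 1.6, 24.3]
opening: 0.172
grasp_force: 64.9
```

Call:
move_arm([
  [[0.4,0,0,0,0],[0.4,0,0,0,0],[0.4,0,0,0,0],[0.4,0,0,-20,0],[0.4,-10,0,-60,0],[0.4,-25,0,-100,0],[0.4,-45,0,-140,0],[0.4,-60,0,-180,0],[0.4,-61,-2,-220,0],[0.4,-61,-2,-220,0]],
])

```text
time_s: 36.88
eef_pos: [0.494, -0.0377, 0.3612]
eef_rot: [0.006, 0.74, 0.673, 0.003]
wrist_force: [1.1, -0.5, 1.1]
opening: 0.399
grasp_force: 0.0
```

```bash
sed 's/w3.png/w10.png/' lid.py>lid3.py; python3 lid3.py
python3 - <<'E'
from h import *
im,d=look("side","pics/s11.png");b=cv2.resize(im[200:320,250:400],(600,480));cv2.imwrite("pics/s11c.png",b)
im,d=look("wrist","pics/w11.png");P,u,v=pts("wrist",d)
for lo in (.058,.075,.095,.105,.112):
  k=(abs(P[:,0]-.5)<.11)&(abs(P[:,1]-.023)<.11)&(abs(P[:,2]-lo)<.003);print(lo,k.sum(),circ(P[k][:,:2]) if k.sum()>50 else 0)
E
```

```text
[ 0.49396252 -0.03765731  0.36117731] [ 0.094  0.996 -0.003] -0.2217859994207046
1 865 med [0.4978 0.025  0.1528] rect [497.6  24.4] [39.1 16. ] 84.7 px 316.0 142.0 col [32. 33. 32.]
   axis [0.089 0.996]
2 656 med [ 0.4919 -0.036   0.1627] rect [492.  -37.4] [12.4 37.4] 85.1 px 316.0 213.0 col [81. 85. 85.]
   axis [-0.997  0.079]
0.058 0 0
0.075 0 0
0.095 22 0
0.105 6321 (array([0.49642403, 0.02400767]), np.float64(0.08233445437659494))
0.112 5149 (array([0.49658357, 0.02448996]), np.float64(0.06708933178930222))
```

View pics/s11c.png

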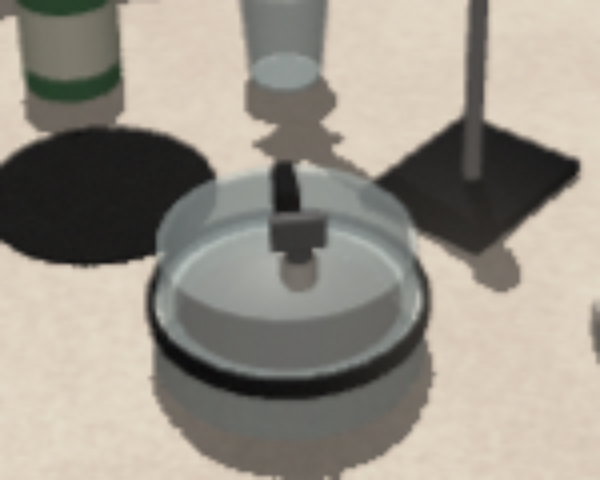

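The lid sits in the collar (side picture; the handle and tap tops are at seated height), tap still crosswise. Now align with the bar and shut it.

Call:
move_arm([
  [[0.5,0,0,0,-0.12],[0.5,0,0,0,-0.24],[0.5,0,0,20,-0.36],[0.5,0,0,40,-0.48],[0.5,0,0,60,-0.6],[0.5,0,0,80,-0.72],[0.5,0,0,100,-0.84],[0.5,0,0,120,-0.96],[0.5,0,0,130,-1.08],[0.5,0,0,130,-1.2]],
])

```text
time_s: 37.87
eef_pos: [0.4878, -0.0343, 0.2167]
eef_rot: [-0.005, 0.227, 0.974, 0.0]
wrist_force: [0.2, 0.2, 0.1]
opening: 0.5
grasp_force: 0.0
```

Call:
move_arm([
  [[0.5,0,0,0,-0.12],[0.5,0,0,0,-0.24],[0.5,0,0,0,-0.36],[0.5,0,0,0,-0.37],[0.5,0,0,0,-0.37],[0.5,0,0,0,-0.37],[0.5,0,0,0,-0.37],[0.5,0,0,0,-0.37],[0.5,0,0,0,-0.37],[0.5,0,0,0,-0.37]],
])

```text
time_s: 38.7
eef_pos: [0.4911, -0.0357, 0.2223]
eef_rot: [0.0, 0.047, 0.999, -0.0]
wrist_force: [-0.6, 0.2, -0.4]
opening: 0.497
grasp_force: 0.0
```

```bash
python3 lid3.py
python3 - <<'E'
from h import *
rel([(.493,-.0378,.144)])
E
```

```text
[ 0.49107792 -0.03569589  0.22233067] [-0.996  0.094 -0.   ] -1.7908002964521592
1 1543 med [ 0.4894 -0.0378  0.1658] rect [492.3 -38.1] [11.8 38.1] 84.5 px 316.0 264.0 col [60. 63. 63.]
   axis [-0.996  0.09 ]
2 1961 med [0.4965 0.0229 0.1556] rect [497.7  23.4] [40.2 15.7] 84.3 px 423.0 260.0 col [25. 25. 25.]
   axis [0.09  0.996]
[-2, -2, 78] ()
```

Call:
move_arm([
  [[0.5,-1,-2,30,0],[0.5,-1,-2,60,0],[0.5,-1,-2,78,0],[0.5,-1,-2,78,0],[0,-1,-2,78,0],[0,-1,-2,78,0],[0,-1,-2,78,0],[0,-1,-2,78,0],[0,-1,-2,78,0],[0,-1,-2,78,0]],
])

```text
time_s: 39.58
eef_pos: [0.4932, -0.0383, 0.1462]
eef_rot: [0.002, 0.047, 0.999, -0.001]
wrist_force: [-1.2, -0.2, 7.4]
opening: 0.121
grasp_force: 62.3
```

Call:
move_arm([
  [[0,0,0,0,0.12],[0,0,0,0,0.24],[0,0,0,0,0.36],[0,0,0,0,0.48],[0,0,0,0,0.6],[0,0,0,0,0.72],[0,0,0,0,0.84],[0,0,0,0,0.96],[0,0,0,0,1.08],[0,0,0,0,1.2]],
])

```text
time_s: 40.42
eef_pos: [0.4931, -0.0385, 0.1462]
eef_rot: [0.002, 0.605, 0.796, 0.0]
wrist_force: [-1.5, -1.2, 7.4]
opening: 0.124
grasp_force: 62.5
```

Call:
move_arm([
  [[0,0,0,0,0.12],[0,0,0,0,0.24],[0,0,0,0,0.36],[0,0,0,0,0.38],[0,0,0,0,0.38],[0,0,0,0,0.38],[0.4,0,0,0,0.38],[0.4,0,0,0,0.38],[0.4,0,0,0,0.38],[0.4,0,0,0,0.38]],
])

```text
time_s: 41.25
eef_pos: [0.4918, -0.0376, 0.1442]
eef_rot: [-0.0, 0.742, 0.67, 0.0]
wrist_force: [0.8, 0.7, -0.5]
opening: 0.401
grasp_force: 0.0
```

Call:
move_arm([
  [[0.4,0,0,-20,0],[0.4,0,0,-60,0],[0.4,0,0,-100,0],[0.4,0,0,-140,0],[0.4,0,0,-180,0],[0.4,0,0,-210,0],[0.4,0,0,-210,0],[0.4,0,0,-210,0],[0.4,0,0,-210,0],[0.4,0,0,-210,0]],
])

```text
time_s: 42.08
eef_pos: [0.4911, -0.0375, 0.3522]
eef_rot: [-0.002, 0.742, 0.67, -0.001]
wrist_force: [-0.9, 0.6, -1.0]
opening: 0.401
grasp_force: 0.0
```

```bash
python3 lid3.py; python3 tray.py
python3 - <<'E'
from h import *
im,d=look("side","pics/s12.png");P,u,v=pts("side",d)
cv2.imwrite("pics/s12c.png",cv2.resize(im[160:460,200:500],(600,600)))
hsv=cv2.cvtColor(im,cv2.COLOR_BGR2HSV)[v,u].astype(int)
k=(hsv[:,0]>5)&(hsv[:,0]<25)&(hsv[:,1]>110)&(P[:,2]>.03)&(P[:,2]<.1)&(P[:,1]<-.2)&(P[:,0]>.35)
for s in (P[:,1]>-.36,P[:,1]<-.36): q=P[k&s];print(len(q),np.percentile(q,[3,50,97],axis=0).round(3))
im,d=look("scene","pics/s13.png");P,u,v=pts("scene",d)
k=(abs(P[:,2]-.098)<.006)&(abs(P[:,0]-.59)<.09)&(abs(P[:,1]-.4)<.08);print("beaker",circ(P[k][:,:2]),k.sum())
k=(P[:,2]>.262)&(P[:,2]<.3)&(abs(P[:,0]-.58)<.1)&(abs(P[:,1]-.4)<.07);print(k.sum(),np.percentile(P[k],[3,50,97],axis=0))
E
```

```text
[ 0.49107996 -0.03749587  0.35223792] [0.103 0.995 0.001] -0.21506011146948442
1 907 med [0.499  0.0241 0.1556] rect [499.1  23.6] [39.9 15.6] 84.0 px 323.0 143.0 col [31. 31. 30.]
   axis [0.101 0.995]
2 632 med [ 0.4932 -0.0364  0.1657] rect [493.1 -38. ] [38.3 11.5] 84.2 px 323.0 215.0 col [82. 86. 86.]
   axis [0.097 0.995]
[ 0.49104526 -0.037486    0.3521859 ] [0.103 0.995 0.001] 0.4047846159434392 0.0 [-0.29829517  0.74293967 -0.4424466 ] 42.1333
side tray (482.47491455078125, -351.6010437011719) (266.4623718261719, 179.60885620117188) 80.4963150024414
Y [0.16511104 0.98627498] [ 0.49073047 -0.30228729] [ 0.47421936 -0.40091479]
[-263, 27, 163] ()
[-263, 27, 322] ()
[-363, 20, 163] ()
[-363, 21, 322] ()
wrist tray (478.3720397949219, -319.0072021484375) (157.3473358154297, 158.1581268310547) 79.76502227783203
402 [[ 0.482 -0.358  0.059]
 [ 0.506 -0.336  0.066]
 [ 0.53  -0.309  0.069]]
470 [[ 0.448 -0.435  0.06 ]
 [ 0.472 -0.412  0.066]
 [ 0.497 -0.385  0.069]]
beaker (array([0.58521536, 0.39945113]), np.float64(0.04000856222636006)) 236
209 [[0.5668659  0.38436978 0.26283691]
 [0.59589169 0.40062892 0.27824068]
 [0.6111767  0.41622888 0.28768095]]
```

View pics/s12c.png

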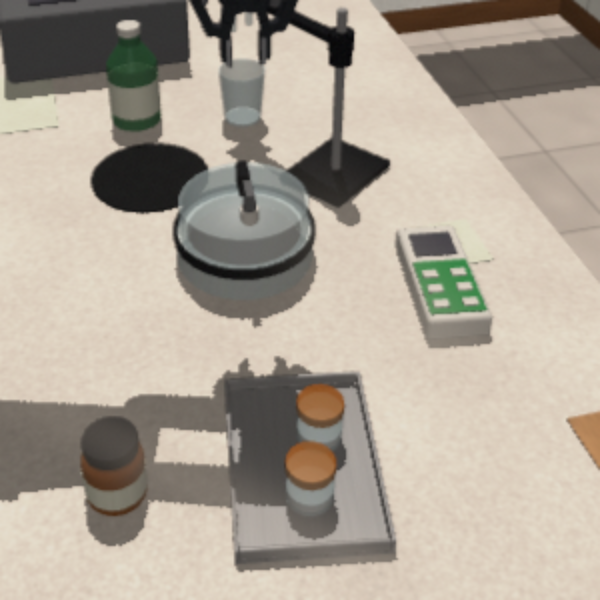

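The picture shows the lid seated with its tap bar in line with the handle (shut). The electrodes hang over the beaker at (242,90). Both bottles stand upright in the tray, at (320,410) and (310,480). One was knocked about 30 mm but is still well inside the limits, roughly 23 mm and 29 mm from the tray's middle. Handing in.

```bash
python3 -c "
from bench import order
print(order.hand_in())"
```

```text
the job is handed in; nothing more can be done
None
```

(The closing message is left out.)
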